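# Set, guard and key-hold the bench gas controller

## Task

On the gas controller, turn the regulator knob until its pointer stands at the white set mark, then slide the guard hood all the way over the knob. Then take the key from its stand and push it fully home into the key cylinder without forcing it: sticky pins bind on a straight push, so wiggle it past them. Turn it a full quarter turn clockwise against its spring and finish still holding the key turned, without letting go; leave the other things on the bench where they are.

Things in the scene. Friction and masses are not known exactly. Their poses are not given: they have to be found in the camera images.
- unit: Gas controller: a fixed grey housing 120 (x) x 260 (y) x 50 mm high. Origin on the bench, under the knob's axis; its x points to its back (two brass hose barbs there), its y to the end where the guard is parked; the key cylinder is at the -y end, 95 mm from the knob.
- knob_grip (a point): On the knob's vertical axis, 73.5 mm above the bench, the height to grip. The black knob: a round skirt 46 mm across (top 59.5 mm above the bench), on it a grip bar 44 long x 12 thick x 24 mm high (top 83.5 mm above the bench). This point's x axis lies along the bar, the pointer (a white line) on its -x half; it turns with the knob.
- knob (a joint): Knob angle in rad: 0 when the pointer is toward the unit's front (the unit's -x), growing as it turns clockwise seen from above; stops at 0 and 2.0. It takes about 0.05 N m and stays where it is left. Starts at 0 to 0.3.
- mark (a joint): Angle of the white set mark in rad, on the same scale as the knob: the pointer stands at the mark when both values are equal. Lies at 0.9 to 1.4; it is inlaid and cannot be moved.
- mark_tab (a point): Centre of the white set mark, a flat tab 11 x 4 mm on the round black dial plate round the knob, 31.5 mm from the knob's axis, 52.5 mm above the bench. Its x axis points at the knob's axis.
- guard_fin (a point): Centre of the grip fin on top of the guard hood, 106 mm above the bench. The fin is 40 (unit's x) x 10 (unit's y) x 28 mm high, and stands on the hood's top face, 92 mm above the bench. The aluminium hood is a tunnel 72 x 66 mm, open at both ends, parked 90 mm to the unit's +y of the knob.
- guard (a joint): Travel of the guard hood in m toward the unit's -y: 0 parked, 0.090 at its stop, fully over the knob. Slides with about 2 N and stays where it is left.
- key_bow (a point): Centre of the key's black bow, its grip: 30 (x) x 10 (y) x 28 mm high, z up, x along its width. The key (30 g) stands upright in its stand, bow up, this point 56 mm above the bench. It is the same both ways round (half turn).
- key_tip (a point): The point of the key's steel blade, 48 mm below the bow's centre. The blade is 14 (x) x 5 (y) mm and 30 mm long below the collar; its last 4 mm narrow in x to this blunt point, by two faces 30 degrees from level.
- stand: Fixed key stand, a grey block 56 (x) x 46 (y) x 38 mm high, the slot for the key upright through its middle, long way along its x. Origin on the bench under its centre. The key's collar rests on its top.
- lock_mouth (a point): Centre of the keyway's mouth on the brass face of the key cylinder, 54 mm above the bench; axes as the unit's. The keyway goes straight down, 36 mm deep, 16 mm along the unit's x and 6.6 mm along its y while the cylinder is at 0, with a 1.5 mm chamfer. The key is home when its collar rests on the face, its point 30 mm below this point.
- plug (a joint): Turn of the key cylinder in rad: 0 at rest, growing clockwise seen from above, stop at 1.57 (quarter turn). A spring brings it back to 0 when let go; it takes 0.03 N m to start and 0.08 N m to hold at the stop. The key has about 0.1 rad of play in the keyway.
- disc: Bystander, not to be disturbed: a clear round resin disc with an insect, 67 mm across, 24 mm high. Origin at the centre of its underside.
- block: Bystander, not to be disturbed: a clear resin block with an insect, 34 x 70 x 22 mm. Origin at the centre of its underside.
- tape: Bystander, not to be disturbed: a roll of tape, 96 mm across, 25 mm high. Origin at the centre of its underside.
- loupe: Bystander, not to be disturbed: a folding pocket loupe, 38 x 30 x 18 mm. Origin at the centre of its underside.
- key_collar (a point): Centre of the underside of the key's collar, 18 mm below the bow's centre. The collar is 24 (x) x 20 (y) x 4 mm, right under the bow: fingertips can bear down on it.
- keyway_pins (a point): In the keyway, 14 mm below the mouth, between two hidden sticky pins 3.5 mm proud: one from its +x end 10 mm below the mouth, one from its -x end 18 mm below. A straight push binds on them, however hard. Press down lightly (5 to 15 N) and shift or rock the key about 1.5 mm to and fro along the keyway's long side: pins pushed back stay back for the moment and it slips past.
- pen: Bystander, not to be disturbed: a marker pen lying on the bench, 135 mm long, 17 mm thick. Origin at the centre of its underside.
- wash: Bystander, not to be disturbed: a clear wash bottle with a bent tube, 274 mm tall, 100 mm across. Origin at the centre of its underside.
- spray: Bystander, not to be disturbed: a white trigger spray bottle, 197 mm tall, 119 mm across. Origin at the centre of its underside.

How it is judged:
By the outcome, as a careful person would: the job done as asked, in the order asked, and still so for the second after the job is handed in, while the arm keeps its last pose, push and grip.
It also fails if it takes over 69 s, if anything falls off the work surface, if the arm or the gripper's body presses on something with over 40 N, if the wrist force passes 120 N, or if a joint passes its speed limit or range.

## Robot

A 7-joint arm with a two-finger parallel gripper is mounted at the origin on a cart in front of the work surface, level with it; the furniture and walls round the work are solid. World frame = base frame: x ahead of the robot, y to its left, z up, the work surface at z = 0. Lengths are in m, angles in rad, forces in N, time in s.
With the tool pointing down it reaches from about 0.4 to 0.85 m from the base axis. Payload 4.5 kg.
Tool frame: the origin (TCP) lies at the very end of the fingers, on their centre line; the grasp point (between the pads) lies 19 mm behind it (tcp_to_grasp is the z of the grasp point in the tool frame, in m); z points along the fingers, y is the line along which they close (so a half turn about z gives the same grasp; the last joint's range is limited). The gripper opens to 88 mm and grips with 3 to 60 N. Pads are 18 mm wide; open, the fingers measure 123 mm over their backs; the gripper's body (75 mm by 187 mm) begins 45 mm behind the grasp point.
Start: joints at [1.36, 0.689, -0.195, 1.565, 0.157, 0.902, -0.215], TCP at [0.152, -0.606, 0.239] pointing down, gripper open.
Joint ranges: [-3.01, 3.01], [-0.46, 2.08], [-1.47, 1.51], [0.13, 2.56], [-1, 4.14], [0.04, 2.09], [-2.66, 2.66]. Speed limits (rad/s): [2.57, 2.57, 3.14, 3.14, 3.14, 3.14, 3.14].

## Interface

Orientations are given as a unit quaternion [x, y, z, w].
In Python, from plant import * gives the robot as it stands. The module is installed in compiled form; this text tells all that it offers.
- The arm moves only by the shell command python3 -m jog 'ROWS' [OPENING] [FORCE]. ROWS is JSON, a list that holds one entry, the list of rows, each a list of 6 numbers: the shift along the tool's x, y, z in m, then the turn, a rotation vector about the tool's x, y, z in rad. In form: [[[dx, dy, dz, ax, ay, az], ...]]. A call has 1 to 12 rows; each row shifts and turns the commanded pose from where the row before left it, along the tool's axes as they then stand; what a row does not reach is not made up. A row lasts 1/8 s, in which the tool goes at most 62.5 mm and 10.7 degrees, less where a joint would pass 70% of its speed; a pose out of reach is approached as far as the arm can. A call with a gripper value outside its range is refused whole. OPENING is the finger opening in m, from 0 to 0.0881, set as the call begins (- or left out, the last holds). The fingers move at their own pace and stop on an object; FORCE is the grip in N (left out, the last holds). Time passes only in rows, so rows that do not move let the fingers close. It gives the time, the measured TCP pose, the force, the opening and the grip force at its end, in the units of the state.
- get_state(): the state, without advancing time (a new reading comes with each control period).
- snapshot(name): name is "scene" or "top" or "wrist"; returns a dict with "frame" (400x640x3 uint8, red, green, blue), "mtx" (3x3 intrinsics, pixels), "D" ([k1, k2, p1, p2, k3] as OpenCV has them; the pictures are not rectified), "xyz" and "orientation" of the camera in the world; the wrist camera has in their place "mount" (4x4, takes a point from camera to tool coordinates, whose origin is the TCP and whose axes are the flange's). Camera axes: x right, y down, z forward; pixel columns grow to the right and rows downward; lengths in m; the calibration is good to about 2 mm. A picture is of the moment at which its call begins: read the wrist's pose just before it. There is no depth.
- finish_job(): hands the job in; it is judged then, once.
The state is a dict: "clock": time; "q": joint angles; "qd": joint speeds; "joint_torque": joint torques, N m; "tool_pos": TCP position; "eef_rot": TCP orientation; "contact_force": force on the tool from outside, world axes, zero at the start; "moment": the same for the moment, N m; "opening": opening from 0.0 (shut) to 1.0 (fully open); "finger_force": force on a finger pad.
Only numpy, scipy, OpenCV 4.12 (cv2) and the standard library are available. Lean on these libraries where they do the work, as an engineer would, in place of code of your own. Each camera call takes 0.05 s, during which the arm holds its last target. There are 200 camera calls.

## Working session

There is one attempt and no reset: what is moved stays moved. The work goes in short steps, Python scripts to look and compute and a shell command to move; the robot and the scene stay as the last step left them, time stands still between calls to the robot, and variables do not carry over. Pictures are saved under pics/ and viewed, at most 10 in all, crops included, and the job is handed in when it is done.

```bash
mkdir -p pics; python3 - <<'E'
from plant import *
import cv2,json
s=get_state();print({k:s[k] for k in('clock','tool_pos','eef_rot','contact_force','opening')})
for n in("scene","top"):
    d=snapshot(n);cv2.imwrite(f"pics/{n}0.png",d["frame"][:,:,::-1])
    print(n,d["mtx"],d["D"],d["xyz"],d["orientation"])
d=snapshot("wrist");cv2.imwrite("pics/wrist0.png",d["frame"][:,:,::-1]);print(d["mtx"],d["D"],d["mount"])
E
```

```text
{'clock': 0.0, 'tool_pos': array([ 0.15125914, -0.6057842 ,  0.23792584]), 'eef_rot': array([ 9.92516096e-01,  1.22110617e-01, -1.66137804e-04, -8.76322873e-04]), 'contact_force': array([-0.87820905,  0.3048837 ,  0.23104897]), 'opening': 1.0005567804629372}
scene [[374.9163547    0.         318.75912993]
 [  0.         374.9163547  205.22994555]
 [  0.           0.           1.        ]] [-0.07797823  0.          0.          0.          0.        ] [-0.19932491  0.59266983  0.85798116] [-0.40062843  0.81892836 -0.36582153  0.18715719]
top [[417.52525368   0.         321.57835449]
 [  0.         417.52525368 203.65054038]
 [  0.           0.           1.        ]] [-0.11073677  0.          0.          0.          0.        ] [0.37019397 0.06477411 1.48658126] [ 0.70842158 -0.70371309  0.0442839  -0.03107563]
[[315.97319511   0.         317.43169272]
 [  0.         315.97319511 196.91918413]
 [  0.           0.           1.        ]] [-0.04378853  0.          0.          0.          0.        ] [[-2.09405810e-05 -9.52567222e-01 -3.04328255e-01  7.71193898e-02]
 [ 9.99999966e-01  5.94491690e-05 -2.54888953e-04 -4.48588485e-04]
 [ 2.60890923e-04 -3.04328250e-01  9.52567188e-01 -1.46696885e-01]
 [ 0.00000000e+00  0.00000000e+00  0.00000000e+00  1.00000000e+00]]
```

View pics/top0.png

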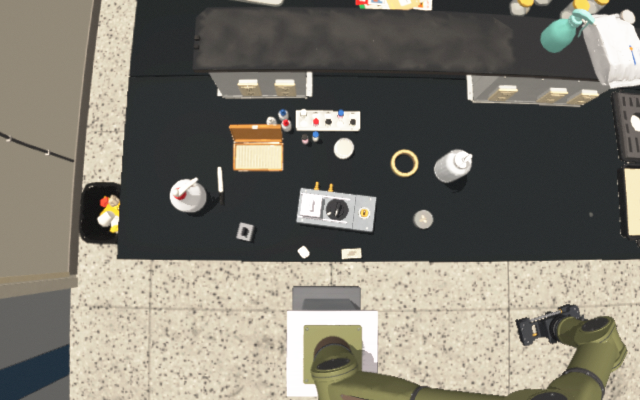

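View pics/scene0.png

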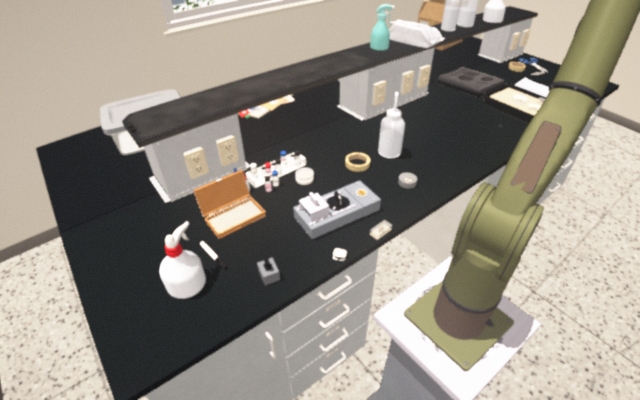

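The top view shows the unit at about (337,210), the guard at (312,205), the knob at (337,209), the cylinder at (364,212) and the key stand at (245,231). I'll zoom in.

```bash
cat > h.py <<'E'
from plant import *
import cv2,numpy as np
from scipy.spatial.transform import Rotation as R
def cam(n):
    s=get_state() ; d=snapshot(n)
    if n=="wrist":
        T=np.eye(4);T[:3,:3]=R.from_quat(s["eef_rot"]).as_matrix();T[:3,3]=s["tool_pos"];T=T@np.array(d["mount"])
        d["C"],d["R"]=T[:3,3],T[:3,:3]
    else: d["C"],d["R"]=np.array(d["xyz"]),R.from_quat(d["orientation"]).as_matrix()
    d["hsv"]=cv2.cvtColor(d["frame"],cv2.COLOR_RGB2HSV)
    return d
def ray(d,p,z):
    u=cv2.undistortPoints(np.array(p,float).reshape(-1,1,2),d["mtx"],np.array(d["D"])).reshape(-1,2)
    v=np.c_[u,np.ones(len(u))]@d["R"].T
    return d["C"]+v*((z-d["C"][2])/v[:,2])[:,None]
def proj(d,P):
    return cv2.projectPoints((np.atleast_2d(P)-d["C"])@d["R"],np.zeros(3),np.zeros(3),d["mtx"],np.array(d["D"]))[0].reshape(-1,2)
def save(d,n,x0=0,y0=0,x1=640,y1=400,k=1):
    cv2.imwrite(f"pics/{n}.png",cv2.resize(d["frame"][y0:y1,x0:x1,::-1],None,fx=k,fy=k,interpolation=cv2.INTER_CUBIC))
E
python3 - <<'E'
from h import *
d=cam("top");save(d,"top1",225,180,385,265,5)
print(ray(d,[[337,209]],.08),ray(d,[[312,205]],.09),ray(d,[[364,212]],.054),ray(d,[[245,231]],.05))
E
```

```text
[[ 0.50302846 -0.01345802  0.08      ]] [[0.51496698 0.07125345 0.09      ]] [[ 0.4957508  -0.10833527  0.054     ]] [[0.42743637 0.30122093 0.05      ]]
```

View pics/top1.png

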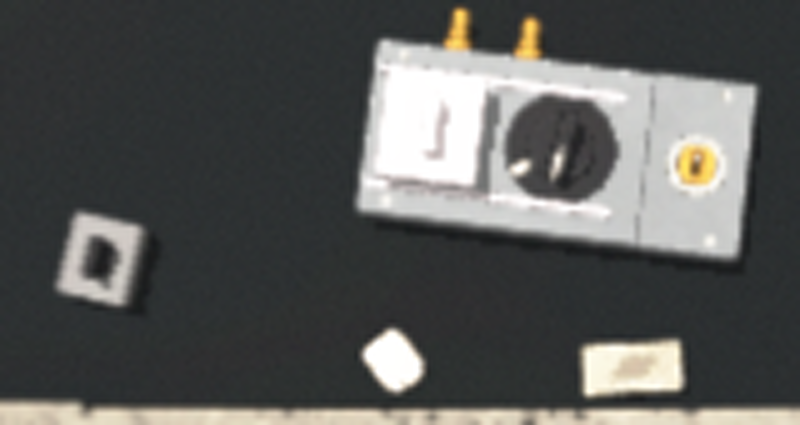

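The crop shows the knob at crop (560,150), the pointer near front at (557,168), the mark at (521,166), the cylinder at (695,163) and the stand with key at (102,258). Next I move over the unit for a close look.

```bash
python3 -m jog '[[[0.042,-0.044,0,0,0,0],[0.042,-0.044,0,0,0,0],[0.042,-0.044,0,0,0,0],[0.042,-0.044,0,0,0,0],[0.042,-0.044,0,0,0,0],[0.042,-0.044,0,0,0,0],[0.042,-0.044,0,0,0,0],[0.042,-0.044,0,0,0,0],[0.042,-0.044,0,0,0,0],[0.042,-0.044,0,0,0,0],[0.042,-0.044,0,0,0,0],[0,0,0,0,0,0]]]' 0.0881
python3 -m jog '[[[0,0,0,0,0,0.17],[0,0,0,0,0,0.17],[0,0,0,0,0,0],[0,0,0,0,0,0]]]'
python3 - <<'E'
from h import *
d=cam("wrist");save(d,"w1");s=get_state();print(s["tool_pos"],s["eef_rot"],s["q"])
E
```

```text
clock: 1.7
tool_pos: [0.485, -0.0188, 0.2388]
eef_rot: [0.992, 0.127, 0.002, -0.001]
contact_force: [-0.1, -0.7, 0.6]
opening: 0.998
finger_force: 0.0
clock: 2.2
tool_pos: [0.4821, -0.0254, 0.2387]
eef_rot: [0.999, -0.047, -0.0, 0.0]
contact_force: [-1.3, 0.7, -0.0]
opening: 0.999
finger_force: 0.0
[ 0.48220925 -0.0252752   0.23870338] [ 9.98906129e-01 -4.67604037e-02 -8.43537178e-05  5.67052573e-05] [-0.0286319   0.50529522 -0.02223045  1.98817427  0.01797681  0.64848431
 -1.72676626]
```

View pics/w1.png

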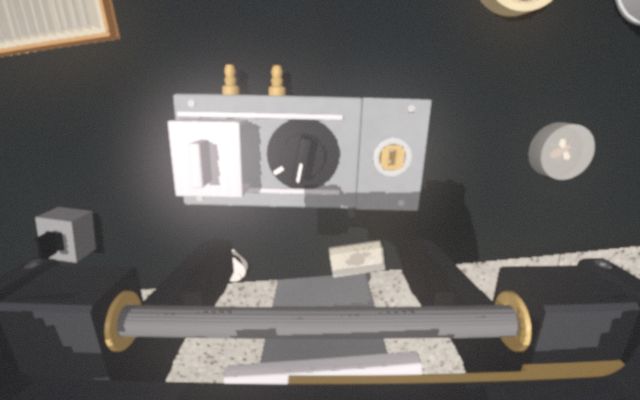

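The wrist view shows the guard fin at (196,165), the knob at (303,153), the pointer at (299,172), the mark at (279,170), the brass cylinder at (392,156) and the stand at (66,233). Now I measure by masks.

```bash
python3 - <<'E'
from h import *
d=cam("wrist");hsv=d["hsv"];H,S,V=[hsv[:,:,i].astype(int) for i in range(3)]
def blobs(m,x0,y0,x1,y1,a=8):
    q=np.zeros_like(m,np.uint8);q[y0:y1,x0:x1]=m[y0:y1,x0:x1]
    n,l,st,c=cv2.connectedComponentsWithStats(q)
    out=[]
    for i in range(1,n):
        if st[i,4]>=a:
            r=cv2.minAreaRect(np.argwhere(l==i)[:,::-1].astype(np.float32));out.append((st[i].tolist(),c[i].round(2),r))
    return out
br=blobs((S>90)&(V>80)&(H>8)&(H<30),370,130,420,185);print("brass",br)
wh=blobs((V>150),272,125,335,185);print("white",wh)
dk=blobs((V<75),262,112,345,188,300);print("dark",dk)
bow=blobs((V>190)&(S<40),160,110,260,205,100);print("hood",[b[0] for b in bow])
hs=blobs((V>75)&(S<60),150,85,445,220,3000);print("housing",hs)
c=br[0][2][0];cyl=ray(d,[c],.054)[0];print("cyl",cyl)
if hs: print("corners",ray(d,cv2.boxPoints(hs[0][2]),.05).round(4))
for w in wh: print("w",w[1],ray(d,[w[1]],.0525),ray(d,[w[1]],.0835))
save(d,"w2",140,80,440,230,2.6)
E
```

```text
brass [([381, 146, 23, 23, 393], array([392.12, 156.98]), ((392.0, 157.0), (22.0, 22.0), 90.0))]
white [([272, 125, 9, 10, 47], array([274.57, 127.91]), ((276.0, 129.5), (9.0, 8.0), 90.0)), ([325, 125, 10, 10, 48], array([331.29, 127.85]), ((329.5, 129.5), (9.0, 9.0), -0.0)), ([296, 163, 8, 20, 95], array([299.11, 172.6 ]), ((299.0961608886719, 172.5192413330078), (4.706786632537842, 19.807727813720703), 11.309932708740234)), ([272, 166, 13, 19, 150], array([276.79, 175.29]), ((278.0, 175.0), (12.0, 18.0), 0.0)), ([325, 173, 10, 12, 61], array([330.97, 180.62]), ((329.5, 178.5), (11.0, 9.0), 90.0))]
dark []
hood [[168, 110, 92, 95, 6329]]
housing [([150, 85, 295, 135, 35483], array([285.86, 151.79]), ((296.99993896484375, 151.99996948242188), (293.99993896484375, 133.99996948242188), -0.0))]
cyl [ 0.49035635 -0.1057256   0.054     ]
corners [[ 0.4436  0.1724  0.05  ]
 [ 0.5872  0.1358  0.05  ]
 [ 0.5587 -0.1614  0.05  ]
 [ 0.4121 -0.1649  0.05  ]]
w [274.57 127.91] [[0.53191975 0.01451365 0.0525    ]] [[0.5344365 0.0101336 0.0835   ]]
w [331.29 127.85] [[ 0.52643455 -0.04401851  0.0525    ]] [[ 0.52946211 -0.04294779  0.0835    ]]
w [299.11 172.6 ] [[ 0.48228937 -0.00558359  0.0525    ]] [[ 0.48942792 -0.0080921   0.0835    ]]
w [276.79 175.29] [[0.48159793 0.01882941 0.0525    ]] [[0.48880087 0.01404746 0.0835    ]]
w [330.97 180.62] [[ 0.47015081 -0.03911591  0.0525    ]] [[ 0.47841976 -0.03850174  0.0835    ]]
```

View pics/w2.png

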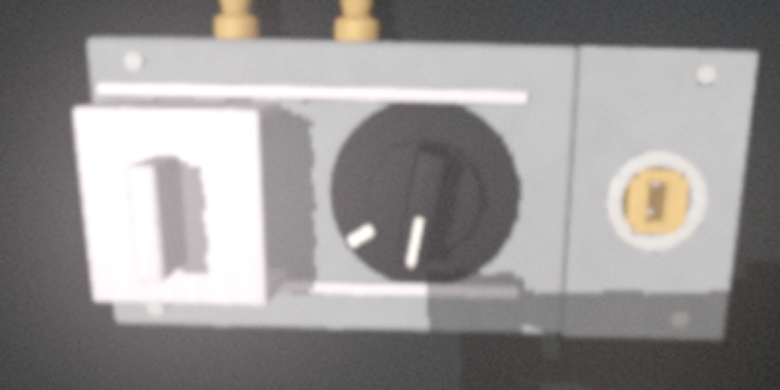

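```bash
python3 - <<'E'
from h import *
d=cam("wrist");V=d["hsv"][:,:,2]
f=lambda x,y:(140+x/2.6,80+y/2.6)
P=ray(d,[f(88,37),f(757,50),f(722,338),f(115,322)],.05)[:,:2];print(P.round(4),[np.linalg.norm(P[i]-P[i-1]).round(4) for i in range(4)])
e=(P[0]-P[1])/np.linalg.norm(P[0]-P[1]);e2=(P[3]-P[2])/np.linalg.norm(P[3]-P[2])
for q in(e,e2):print("yaw",np.arctan2(-q[0],q[1]))
yaw=np.arctan2(-(e+e2)[0],(e+e2)[1])
ux=np.array([np.cos(yaw),np.sin(yaw)]);uy=np.array([-ux[1],ux[0]])
C=P.mean(0);print("centre",C)
m=((V<70)*255).astype(np.uint8);q=np.zeros_like(m);q[112:192,262:345]=m[112:192,262:345]
cn=max(cv2.findContours(q,0,1)[0],key=cv2.contourArea);h=cv2.convexHull(cn)[:,0,:].astype(float)
W=ray(d,h,.0515)[:,:2].astype(np.float32);c,r=cv2.minEnclosingCircle(W);print("dial",c,r)
cyl=ray(d,[(392.,157.)],.054)[0,:2];print("cyl",cyl)
k=np.array(c);print("knob->cyl in unit axes",(cyl-k)@ux,(cyl-k)@uy)
mk=ray(d,[f(361,237)],.0525)[0,:2]
kp=cyl+.095*uy;print("knob from cyl",kp)
pt=ray(d,[f(418,217),f(410,268)],.0835)[:,:2]
ang=lambda v:np.arctan2(v@uy,-(v@ux))
for k_ in(k,kp):print("mark",ang(mk-k_),np.linalg.norm(mk-k_))
print("pointer dir",ang(pt[1]-pt[0]),[ang(p-kp) for p in pt],[np.linalg.norm(p-kp) for p in pt])
t=cam("top");print("top cyl",ray(t,[(225+697/5,180+163/5)],.054),"dial",ray(t,[(225+562/5,180+149/5)],.0515))
E
```

```text
[[ 0.5758  0.1133]
 [ 0.5459 -0.1482]
 [ 0.4261 -0.1343]
 [ 0.4582  0.1283]] [np.float64(0.1185), np.float64(0.2633), np.float64(0.1206), np.float64(0.2645)]
yaw -0.11395559596039774
yaw -0.12184941470607133
centre [ 0.50150811 -0.01023818]Traceback (most recent call last):
  File "<stdin>", line 11, in <module>
ValueError: max() iterable argument is empty
```

```bash
python3 - <<'E'
from h import *
d=cam("wrist")
f=lambda x,y:(140+x/2.6,80+y/2.6)
yaw=-.118
ux=np.array([np.cos(yaw),np.sin(yaw)]);uy=np.array([-ux[1],ux[0]])
W=ray(d,[f(331,192),f(520,197),f(427,102),f(424,287)],.0515)[:,:2].astype(np.float32);c,r=cv2.minEnclosingCircle(W);print("dial",c,r,W)
cyl=ray(d,[(392.,157.)],.054)[0,:2];print("cyl",cyl)
k=np.array(c);print("knob->cyl in unit axes",(cyl-k)@ux,(cyl-k)@uy)
mk=ray(d,[f(361,237)],.0525)[0,:2]
kp=cyl+.095*uy;print("knob from cyl",kp)
pt=ray(d,[f(418,217),f(410,268)],.0835)[:,:2]
ang=lambda v:np.arctan2(v@uy,-(v@ux))
for k_ in(k,kp):print("mark",ang(mk-k_),np.linalg.norm(mk-k_))
print("pointer dir",ang(pt[1]-pt[0]),[ang(p-kp) for p in pt],[np.linalg.norm(p-kp) for p in pt])
t=cam("top");print("top cyl",ray(t,[(225+697/5,180+163/5)],.054),"dial",ray(t,[(225+562/5,180+149/5)],.0515))
E
```

```text
dial (0.5002442598342896, -0.0121851721778512) 0.038844723254442215 [[ 0.505751    0.02616622]
 [ 0.49636135 -0.05073484]
 [ 0.5377896  -0.01681105]
 [ 0.46179536 -0.0074065 ]]
cyl [ 0.49040934 -0.10552297]
knob->cyl in unit axes 0.001221789352951562 -0.0938465622113778
knob from cyl [ 0.50159334 -0.01118359]
mark 0.9900552628897167 0.031747607694859264
mark 0.9375083892998796 0.031497070185832116
pointer dir 0.14480009660955828 [np.float64(0.09238698928020243), np.float64(0.1375063835720332)] [np.float64(0.003234775135212363), np.float64(0.023234873890328155)]
top cyl [[ 0.49367998 -0.10971331  0.054     ]] dial [[ 0.50295394 -0.01643187  0.0515    ]]
```

```bash
python3 -m jog '[[[0.0176,-0.0155,0,0,0,0],[0,0,0.05,0,0,0.155],[0,0,0.05,0,0,0],[0,0,0.04,0,0,0],[0,0,0.02,0,0,0],[0,0,0.017,0,0,0],[0,0,0,0,0,0],[0,0,0,0,0,0]]]' 0.040
python3 -m jog '[[[0,0,0,0,0,0],[0,0,0,0,0,0],[0,0,0,0,0,0],[0,0,0,0,0,0],[0,0,0,0,0,0]]]' 0.005 15
```

```text
clock: 3.45
tool_pos: [0.5016, -0.0111, 0.0617]
eef_rot: [0.992, -0.125, 0.0, -0.0]
contact_force: [-0.9, -0.6, -0.6]
opening: 0.455
finger_force: 0.0
clock: 4.08
tool_pos: [0.5014, -0.0113, 0.0618]
eef_rot: [0.992, -0.125, 0.0, 0.0]
contact_force: [-0.5, -0.3, 2.2]
opening: 0.141
finger_force: 15.0
```

```bash
python3 -m jog '[[[0,0,0,0,0,0.14],[0,0,0,0,0,0.14],[0,0,0,0,0,0.14],[0,0,0,0,0,0.14],[0,0,0,0,0,0.14],[0,0,0,0,0,0.14],[0,0,0,0,0,0],[0,0,0,0,0,0]]]'
python3 -m jog '[[[0,0,0,0,0,0],[0,0,0,0,0,0],[0,0,-0.03,0,0,0],[0,0,-0.05,0,0,0],[0,0,-0.05,0,0,0],[0,0,0,0,0,0],[0,0,0,0,0,0]]]' 0.040
python3 - <<'E'
from h import *
d=cam("wrist")
c=proj(d,[[.501,-.0115,.06]])[0].astype(int);print(c)
x0,y0=max(0,c[0]-60),max(0,c[1]-50);print(x0,y0);save(d,"w3",x0,y0,x0+120,y0+100,6)
E
```

```text
clock: 5.08
tool_pos: [0.5024, -0.0101, 0.0618]
eef_rot: [0.856, -0.517, 0.001, -0.001]
contact_force: [2.7, 4.1, 1.1]
opening: 0.135
finger_force: 15.0
clock: 5.95
tool_pos: [0.5005, -0.0112, 0.1911]
eef_rot: [0.855, -0.518, -0.001, 0.0]
contact_force: [0.4, 0.5, -0.0]
opening: 0.456
finger_force: 0.0
[315 185]
255 135
```

View pics/w3.png

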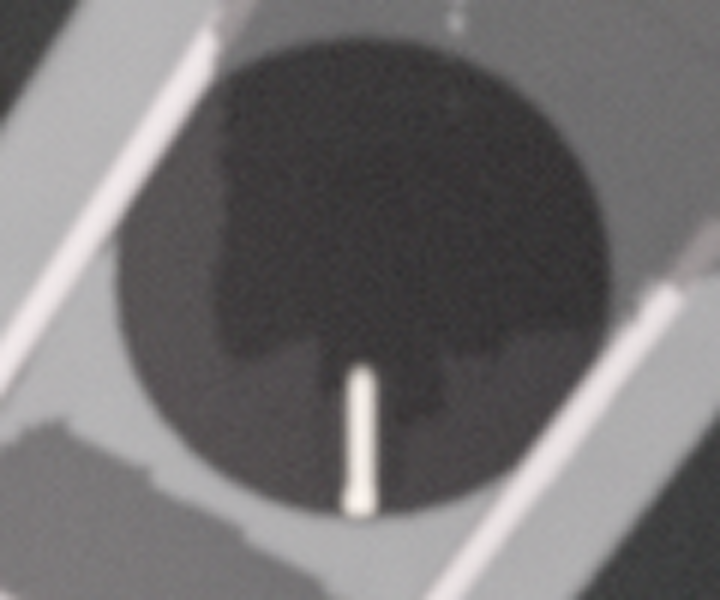

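The crop shows the pointer from (362,370) to about (360,485), with the mark directly beyond it at (359,500). I'll check to sub-pixel.

```bash
python3 - <<'E'
from h import *
d=cam("wrist");V=cv2.cvtColor(d["frame"],cv2.COLOR_RGB2GRAY).astype(float)
for y in range(195,223):
    r=V[y,305:326]-85; r[r<15]=0
    if r.sum(): print(y,round((r*np.arange(305,326)).sum()/r.sum(),2),round(r.sum()),(r>60).sum())
W=ray(d,[(255+118/6,135+280/6),(255+612/6,135+290/6),(255+365/6,135+38/6),(255+360/6,135+517/6)],.0515)[:,:2].astype(np.float32)
print(cv2.minEnclosingCircle(W))
k=np.array(cv2.minEnclosingCircle(W)[0])
a=lambda p,q:np.degrees(np.arctan2(*(q-p)[::-1]))
p=ray(d,[(315.3,198),(315.0,212)],.0835)[:,:2];m=ray(d,[(314.9,218)],.0525)[0,:2]
print("pointer dir",a(p[0],p[1]),"tip from knob",a(k,p[1]),"mark",a(k,m),np.linalg.norm(m-k))
E
```

```text
196 314.48 181 0
197 314.35 362 4
198 314.36 502 4
199 314.29 586 4
200 314.24 622 5
201 314.13 646 5
202 314.11 654 5
203 314.1 647 5
204 314.1 651 5
205 314.12 646 5
206 314.11 653 5
207 314.11 651 5
208 314.1 653 5
209 314.13 651 5
210 314.12 651 5
211 314.09 646 5
212 314.11 645 5
213 314.13 644 5
214 314.1 643 5
215 314.11 666 5
216 314.06 717 5
217 314.06 780 5
218 314.07 794 6
219 314.24 808 5
220 314.8 1092 5
221 314.96 1422 19
222 314.96 1719 21
((0.4999787509441376, -0.011765891686081886), 0.03874805197119713)
pointer dir 116.25301327974765 tip from knob 115.33815497243056 mark 116.05828566903337 0.034948111416824905
```

Pointer and mark agree within about 1°. Next is the guard.

```bash
python3 -m jog '[[[0,0,0,0,0,-0.162],[0,0,0,0,0,-0.162],[0,0,0,0,0,-0.162],[0,0,0,0,0,-0.162],[0,0,0,0,0,-0.162],[0,0,0,0,0,-0.162],[0,-0.045,0,0,0,0],[0,-0.045,0,0,0,0],[0,0,0.04,0,0,0],[0,0,0.04,0,0,0],[0,0,0.016,0,0,0],[0,0,0,0,0,0]]]' 0.044
python3 -m jog '[[[0,0,0,0,0,0],[0,0,0,0,0,0],[0,0,0,0,0,0],[0,0,0,0,0,0],[0,0,0,0,0,0]]]' 0.004 20
```

```text
clock: 7.55
tool_pos: [0.5111, 0.0779, 0.0945]
eef_rot: [0.998, -0.059, -0.001, 0.0]
contact_force: [-0.5, -0.4, 0.3]
opening: 0.5
finger_force: 0.0
clock: 8.18
tool_pos: [0.5122, 0.0778, 0.096]
eef_rot: [0.998, -0.059, 0.0, 0.0]
contact_force: [-0.3, -1.9, 3.2]
opening: 0.115
finger_force: 20.0
```

```bash
python3 -m jog '[[[0,0.012,0,0,0,0],[0,0.012,0,0,0,0],[0,0.012,0,0,0,0],[0,0.012,0,0,0,0],[0,0.012,0,0,0,0],[0,0.012,0,0,0,0],[0,0.009,0,0,0,0],[0,0.005,0,0,0,0],[0,0.003,0,0,0,0],[0,0.002,0,0,0,0],[0,0,0,0,0,0],[0,0,0,0,0,0]]]'
```

```text
clock: 9.68
tool_pos: [0.5016, -0.0116, 0.096]
eef_rot: [0.998, -0.059, 0.0, -0.001]
contact_force: [0.5, 5.0, 5.5]
opening: 0.108
finger_force: 20.0
```

```bash
python3 -m jog '[[[0,0.002,0,0,0,0],[0,0.002,0,0,0,0],[0,0,0,0,0,0]]]'
python3 -m jog '[[[0,-0.002,0,0,0,0],[0,0,0,0,0,0],[0,0,0,0,0,0],[0,0,-0.03,0,0,0],[0,0,-0.05,0,0,0],[0,0,-0.04,0,0,0],[0,0,0,0,0,0]]]' 0.044
python3 - <<'E'
from h import *
t=cam("top");w=cam("wrist")
print(ray(t,[(225+102/5,180+258/5)],.038))
f=proj(w,[[.43,.305,.05]])[0];print(f)
E
```

```text
clock: 10.05
tool_pos: [0.5016, -0.0118, 0.096]
eef_rot: [0.998, -0.057, 0.001, -0.003]
contact_force: [0.0, 11.3, 5.7]
opening: 0.111
finger_force: 20.0
clock: 10.92
tool_pos: [0.5028, -0.0149, 0.2183]
eef_rot: [0.998, -0.06, 0.003, 0.0]
contact_force: [0.4, -0.2, -0.2]
opening: 0.497
finger_force: 0.0
[[0.42584767 0.30175652 0.038     ]]
[ 51.90689161 267.70990098]
```

The guard is at its stop. On to the key.

```bash
python3 -m jog '[[[-0.02,-0.0505,0,0,0,0],[-0.02,-0.0505,0,0,0,0],[-0.02,-0.0505,0,0,0,0],[-0.02,-0.0505,0,0,0,0],[-0.02,-0.0505,0,0,0,0],[-0.02,-0.0505,0,0,0,0],[0,0,0,0,0,0],[0,0,0,0,0,0],[0,0,0,0,0,0]]]' 0.044
python3 - <<'E'
from h import *
w=cam("wrist");c=proj(w,[[.427,.301,.045]])[0].astype(int);s=get_state();print(c,s["tool_pos"],s["eef_rot"])
x0,y0=max(0,c[0]-70),max(0,c[1]-60);print(x0,y0);save(w,"w4",x0,y0,x0+140,y0+110,5)
E
```

```text
clock: 12.15
tool_pos: [0.4181, 0.2987, 0.2151]
eef_rot: [0.998, -0.061, -0.0, 0.001]
contact_force: [-0.2, -0.7, 0.4]
opening: 0.501
finger_force: 0.0
[313 166] [0.41818057 0.29894596 0.21533482] [ 9.98159910e-01 -6.06310264e-02 -1.72092210e-04  8.01877649e-04]
243 106
```

View pics/w4.png

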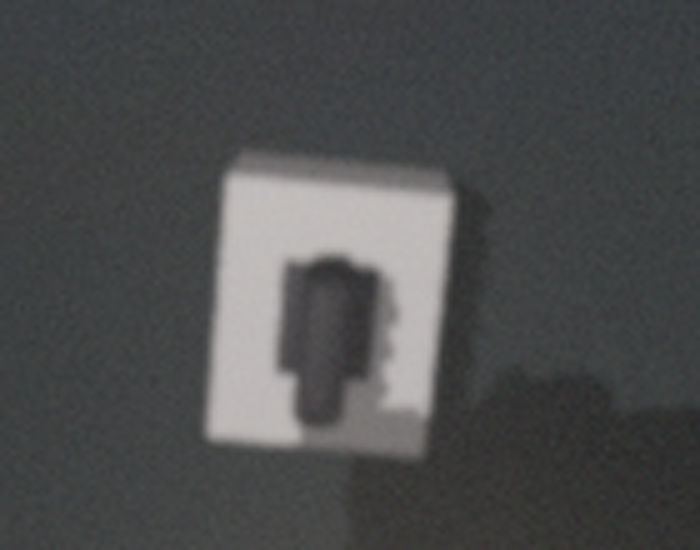

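The crop shows the stand's top corners at (225,175), (456,190), (427,457), (206,438), the collar at (283,264)-(370,380) and the bow leaning toward (320,420) by perspective.

```bash
python3 - <<'E'
from h import *
w=cam("wrist");g=lambda L:[(243+x/5,106+y/5) for x,y in L]
P=ray(w,g([(225,175),(456,190),(427,457),(206,438)]),.038)[:,:2];Q=ray(w,g([(283,264),(382,268),(370,380),(276,370)]),.042)[:,:2]
for A in(P,Q):
    print(A.mean(0),[np.linalg.norm(A[i]-A[i-1]).round(4) for i in range(4)],[np.arctan2(*(a)[::-1]).round(3) for a in(A[0]-A[3],A[1]-A[2])],[np.arctan2(-a[0],a[1]).round(3) for a in (A[0]-A[1],A[3]-A[2])])
b=ray(w,g([(300,380),(344,382),(318,425)]),.07);print("bow top pts",b)
s=get_state();c=P.mean(0)
yaw=2*np.arctan2(s["eef_rot"][1],s["eef_rot"][0]);D=c-s["tool_pos"][:2]
print("yaw",yaw,"d tool",D@[np.cos(yaw),np.sin(yaw)],D@[np.sin(yaw),-np.cos(yaw)])
E
```

```text
[0.42269234 0.3071488 ] [np.float64(0.0564), np.float64(0.0473), np.float64(0.0576), np.float64(0.0477)] [np.float64(-0.221), np.float64(-0.214)] [np.float64(-0.187), np.float64(-0.212)]
[0.42302037 0.30713777] [np.float64(0.0225), np.float64(0.0203), np.float64(0.0239), np.float64(0.0198)] [np.float64(-0.203), np.float64(-0.225)] [np.float64(-0.163), np.float64(-0.232)]
bow top pts [[0.4185118  0.31236912 0.07      ]
 [0.41709548 0.30406938 0.07      ]
 [0.40919121 0.31013235 0.07      ]]
yaw -0.12103476243216676 d tool 0.0035099117862038096 -0.008393741833525788
```

```bash
python3 -m jog '[[[0.0035,-0.0084,0,0,0,0],[0,0,0.05,0,0,0.09],[0,0,0.05,0,0,0],[0,0,0.04,0,0,0],[0,0,0.02,0,0,0],[0,0,0.0105,0,0,0],[0,0,0,0,0,0],[0,0,0,0,0,0]]]' 0.030
python3 -m jog '[[[0,0,0,0,0,0],[0,0,0,0,0,0],[0,0,0,0,0,0],[0,0,0,0,0,0]]]' 0.004 10
python3 -m jog '[[[0,0,0,0,0,0],[0,0,0,0,0,0]]]' 0.004 50
```

```text
clock: 13.25
tool_pos: [0.4228, 0.3093, 0.046]
eef_rot: [0.995, -0.104, 0.001, -0.001]
contact_force: [1.0, 0.9, 1.0]
opening: 0.342
finger_force: 0.0
clock: 13.75
tool_pos: [0.4223, 0.3091, 0.0457]
eef_rot: [0.995, -0.104, 0.0, -0.0]
contact_force: [0.3, -0.6, 6.7]
opening: 0.115
finger_force: 10.0
clock: 14.0
tool_pos: [0.4223, 0.309, 0.0457]
eef_rot: [0.995, -0.104, 0.0, -0.0]
contact_force: [-0.7, -0.5, 5.5]
opening: 0.108
finger_force: 50.0
```

```bash
python3 -m jog '[[[0,0,-0.03,0,0,0],[0,0,-0.06,0,0,0],[0,0,-0.06,0,0,0],[0.019,0.049,0,0,0,-0.03],[0.019,0.049,0,0,0,0],[0.019,0.049,0,0,0,0],[0.019,0.049,0,0,0,0],[0.019,0.049,0,0,0,0],[0.019,0.049,0,0,0,0],[0.019,0.049,0,0,0,0],[0.019,0.049,0,0,0,-0.03],[0,0,0,0,0,-0.03]]]'
python3 -m jog '[[[0,0,0,0,0,0],[0,0,0,0,0,0]]]'
python3 - <<'E'
from h import *
w=cam("wrist");s=get_state();print(s["tool_pos"],s["eef_rot"],s["contact_force"])
H,S,V=[w["hsv"][:,:,i].astype(int) for i in range(3)]
c=proj(w,[[.4898,-.106,.054]])[0].astype(int);print(c)
x0,y0=max(0,c[0]-65),max(0,c[1]-70);print(x0,y0);save(w,"w5",x0,y0,x0+130,y0+120,5)
m=np.zeros(H.shape,np.uint8);k=(S>90)&(V>80)&(H>8)&(H<30);m[c[1]-30:c[1]+30,c[0]-30:c[0]+30]=k[c[1]-30:c[1]+30,c[0]-30:c[0]+30]
p=np.argwhere(m)[:,::-1].astype(np.float32);r=cv2.minAreaRect(p);print(r,ray(w,[r[0]],.054))
E
```

```text
clock: 15.5
tool_pos: [0.5005, -0.1097, 0.1951]
eef_rot: [0.998, -0.063, 0.0, 0.002]
contact_force: [-0.6, 1.1, -0.9]
opening: 0.109
finger_force: 50.0
clock: 15.75
tool_pos: [0.5004, -0.1022, 0.1951]
eef_rot: [0.998, -0.058, -0.0, -0.0]
contact_force: [0.5, -0.2, 0.1]
opening: 0.11
finger_force: 50.0
[ 0.50050794 -0.10226151  0.19514599] [ 9.98333811e-01 -5.77009713e-02 -2.59811343e-04 -3.64604904e-04] [0.40768987 0.00530468 0.23559338]
[322 192]
257 122
((323.0, 191.0), (24.0, 24.0), 90.0) [[ 0.49078816 -0.10641734  0.054     ]]
```

View pics/w5.png

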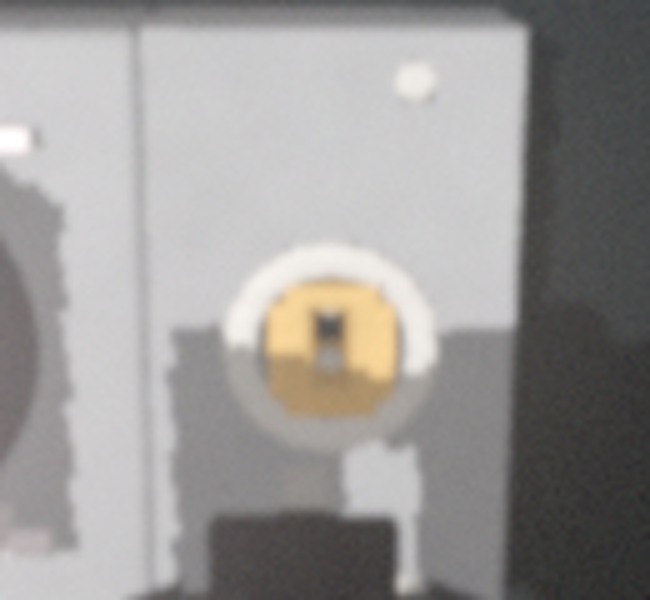

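The crop shows the brass face at crop (330,347), with the keyway vertical in the middle of it. The held key's collar is centred at column about 303, as expected. Align and descend to just above the mouth.

```bash
python3 -m jog '[[[-0.0106,0.005,0,0,0,0.003],[0,0,0.05,0,0,0],[0,0,0.035,0,0,0],[0,0,0.012,0,0,0],[0,0,0,0,0,0],[0,0,0,0,0,0],[0,0,0,0,0,0]]]'
python3 - <<'E'
from h import *
w=cam("wrist");s=get_state();print(s["tool_pos"],s["eef_rot"],s["contact_force"])
save(w,"w6",230,130,400,260,4.5)
E
```

```text
clock: 16.68
tool_pos: [0.4903, -0.108, 0.0993]
eef_rot: [0.998, -0.061, 0.001, 0.0]
contact_force: [0.3, 0.6, -0.3]
opening: 0.109
finger_force: 50.0
[ 0.4901569 -0.1079475  0.0991755] [ 9.98163001e-01 -6.05776668e-02  9.77006899e-04  1.21767618e-04] [-0.86197918 -0.73196875 -1.36859697]
```

View pics/w6.png

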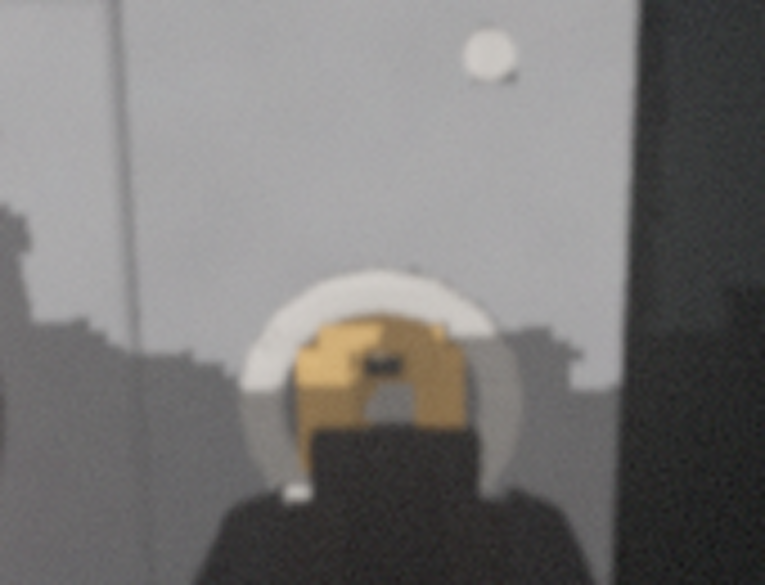

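```bash
python3 - <<'E'
from h import *
w=cam("wrist");s=get_state();print(s["tool_pos"])
g=lambda x,y:(230+x/4.5,130+y/4.5)
yaw=-.118;ux=np.array([np.cos(yaw),np.sin(yaw)]);uy=np.array([-ux[1],ux[0]])
r=lambda x,y,z:ray(w,[g(x,y)],z)[0,:2]
print("cyl centre from ring sides/top (z .054):",[r(296,390,.054).round(4),r(470,390,.054).round(4),r(383,313,.054).round(4)])
print("keyway +x end minus 9.5/8:",[(r(380,355,.054)-k*ux).round(4) for k in(.0095,.008)])
t=s["tool_pos"]
zt=t[2]-.0377
print("blade shoulder -7:",(r(390,380,zt+.004)-.007*ux).round(4),"tip:",r(390,380,zt).round(4))
print("collar edge -12:",(r(396,428,t[2]-.0077)-.012*ux).round(4))
E
```

```text
[ 0.49005187 -0.10792903  0.09902002]
cyl centre from ring sides/top (z .054): [array([ 0.4942, -0.0944]), array([ 0.4911, -0.1194]), array([ 0.5043, -0.1083])]
keyway +x end minus 9.5/8: [array([ 0.4886, -0.106 ]), array([ 0.4901, -0.1062])]
blade shoulder -7: [ 0.4914 -0.1078] tip: [ 0.4968 -0.1084]
collar edge -12: [ 0.4901 -0.1084]
```

```bash
python3 -m jog '[[[0,-0.0013,0,0,0,0],[0,0,0.004,0,0,0],[0,0,0.004,0,0,0],[0,0,0.002,0,0,0],[0,0,0.002,0,0,0],[0,0,0,0,0,0],[0,0,0,0,0,0]]]'
```

```text
clock: 17.65
tool_pos: [0.4897, -0.1066, 0.0863]
eef_rot: [0.998, -0.061, 0.0, 0.0]
contact_force: [0.1, 0.0, -0.7]
opening: 0.106
finger_force: 50.0
```

```bash
python3 -m jog '[[[0,0,0.002,0,0,0],[0,0,0.002,0,0,0],[0,0,0.001,0,0,0],[0,0,0.001,0,0,0],[0,0,0.001,0,0,0],[0,0,0,0,0,0],[0,0,0,0,0,0]]]'
```

```text
clock: 18.52
tool_pos: [0.4899, -0.1066, 0.0802]
eef_rot: [0.998, -0.061, 0.001, 0.0]
contact_force: [-1.5, 1.0, 11.0]
opening: 0.108
finger_force: 50.0
```

The first pin binds at 11 N, so I wiggle along x.

```bash
python3 -m jog '[[[0.0015,0,0,0,0,0],[-0.0015,0,0,0,0,0],[-0.0015,0,0,0,0,0],[0.0015,0,0,0,0,0],[0.0015,0,0,0,0,0],[-0.0015,0,0,0,0,0],[-0.0015,0,0,0,0,0],[0.0015,0,0,0,0,0],[0,0,0,0,0,0]]]'
```

```text
clock: 19.65
tool_pos: [0.49, -0.1066, 0.0802]
eef_rot: [0.998, -0.061, 0.001, 0.0]
contact_force: [-1.4, 0.4, 9.5]
opening: 0.108
finger_force: 50.0
```

```bash
python3 -m jog '[[[0.0015,0,0.0003,0,0,0],[0,0,0,0,0,0],[-0.003,0,0,0,0,0],[0,0,0,0,0,0],[0.003,0,0,0,0,0],[0,0,0,0,0,0],[-0.003,0,0,0,0,0],[0,0,0,0,0,0],[0.0015,0,0,0,0,0]]]'; python3 -m jog '[[[0,0,0,0,0.02,0],[0,0,0,0,0.02,0],[0,0,0,0,-0.02,0],[0,0,0,0,-0.02,0],[0,0,0,0,-0.02,0],[0,0,0,0,-0.02,0],[0,0,0,0,0.02,0],[0,0,0,0,0.02,0],[0,0,0,0,0,0]]]'
```

```text
clock: 20.78
tool_pos: [0.4901, -0.1066, 0.0801]
eef_rot: [0.998, -0.061, 0.001, 0.0]
contact_force: [-1.2, 1.5, 13.7]
opening: 0.105
finger_force: 50.0
clock: 21.9
tool_pos: [0.49, -0.1066, 0.0801]
eef_rot: [0.998, -0.061, 0.001, 0.0]
contact_force: [-1.5, 1.2, 11.6]
opening: 0.107
finger_force: 50.0
```

```bash
python3 -m jog '[[[0.002,0,0,0,0,0],[0,0,0,0,0,0],[0,0,0,0,0,0]]]';python3 -m jog '[[[-0.002,0,0,0,0,0],[-0.002,0,0,0,0,0],[0,0,0,0,0,0],[0,0,0,0,0,0]]]'
```

```text
clock: 22.28
tool_pos: [0.4903, -0.1067, 0.08]
eef_rot: [0.998, -0.061, -0.001, 0.0]
contact_force: [-4.4, 1.2, 14.7]
opening: 0.11
finger_force: 50.0
clock: 22.78
tool_pos: [0.4895, -0.1065, 0.0801]
eef_rot: [0.998, -0.061, 0.002, 0.0]
contact_force: [0.1, 0.4, 10.6]
opening: 0.113
finger_force: 50.0
```

```bash
python3 -m jog '[[[0.003,0,0,0,0,0],[0.003,0,0,0,0,0],[0,0,0,0,0,0],[0,0,0,0,0,0]]]';python3 -m jog '[[[-0.004,0,0,0,0,0],[-0.004,0,0,0,0,0],[0,0,0,0,0,0],[0,0,0,0,0,0]]]'; python3 -m jog '[[[0.004,0,0,0,0,0],[0.004,0,0,0,0,0],[0,0,0,0,0,0],[-0.004,0,0,0,0,0],[0,0,0,0,0,0]]]'
```

```text
clock: 23.28
tool_pos: [0.4906, -0.1067, 0.08]
eef_rot: [0.998, -0.061, -0.003, 0.0]
contact_force: [-5.9, 1.5, 17.9]
opening: 0.109
finger_force: 50.0
clock: 23.78
tool_pos: [0.4876, -0.1063, 0.0793]
eef_rot: [0.998, -0.061, 0.002, 0.0]
contact_force: [4.2, -1.2, 5.3]
opening: 0.108
finger_force: 50.0
clock: 24.4
tool_pos: [0.4901, -0.1065, 0.0789]
eef_rot: [0.998, -0.061, 0.001, 0.0]
contact_force: [-1.8, 0.6, -1.0]
opening: 0.107
finger_force: 50.0
```

It slipped past the first pin. Continue down.

```bash
python3 -m jog '[[[0,0,0.001,0,0,0],[0,0,0.001,0,0,0],[0,0,0.001,0,0,0],[0,0,0.001,0,0,0],[0,0,0,0,0,0],[0,0,0,0,0,0]]]'
```

```text
clock: 25.15
tool_pos: [0.4897, -0.1065, 0.0748]
eef_rot: [0.998, -0.061, -0.0, 0.0]
contact_force: [-1.4, 0.2, -1.7]
opening: 0.11
finger_force: 50.0
```

```bash
python3 -m jog '[[[0,0,0.001,0,0,0],[0,0,0.001,0,0,0],[0,0,0.001,0,0,0],[0,0,0,0,0,0],[0,0,0,0,0,0]]]'; python3 -m jog '[[[0,0,0.001,0,0,0],[0,0,0,0,0,0],[0,0,0,0,0,0]]]'
```

```text
clock: 25.78
tool_pos: [0.4897, -0.1066, 0.0719]
eef_rot: [0.998, -0.061, 0.0, 0.0]
contact_force: [-1.8, 0.7, 1.5]
opening: 0.107
finger_force: 50.0
clock: 26.15
tool_pos: [0.49, -0.1066, 0.0711]
eef_rot: [0.998, -0.061, 0.0, 0.0]
contact_force: [-1.0, -0.3, 3.3]
opening: 0.111
finger_force: 50.0
```

Touching the second pin. Press about 10 N and wiggle with a larger amplitude.

```bash
python3 -m jog '[[[0,0,0.0006,0,0,0],[-0.004,0,0,0,0,0],[-0.002,0,0,0,0,0],[0,0,0,0,0,0],[0.004,0,0,0,0,0],[0.004,0,0,0,0,0],[0.002,0,0,0,0,0],[0,0,0,0,0,0]]]'; python3 -m jog '[[[-0.004,0,0,0,0,0],[0,0,0,0,0,0],[0,0,0,0,0,0]]]'
```

```text
clock: 27.15
tool_pos: [0.4905, -0.1066, 0.0698]
eef_rot: [0.998, -0.061, -0.003, -0.0]
contact_force: [-5.6, 0.9, 1.8]
opening: 0.112
finger_force: 50.0
clock: 27.52
tool_pos: [0.49, -0.1066, 0.0703]
eef_rot: [0.998, -0.061, 0.0, 0.0]
contact_force: [-0.5, 1.3, -1.5]
opening: 0.107
finger_force: 50.0
```

```bash
python3 -m jog '[[[0,0,0.001,0,0,0],[0,0,0.001,0,0,0],[0,0,0.001,0,0,0],[0,0,0,0,0,0],[0,0,0,0,0,0]]]'; python3 -m jog '[[[0,0,0.001,0,0,0],[0,0,0.001,0,0,0],[0,0,0.001,0,0,0],[0,0,0,0,0,0],[0,0,0,0,0,0]]]'
```

```text
clock: 28.15
tool_pos: [0.4899, -0.1065, 0.0673]
eef_rot: [0.998, -0.061, 0.0, 0.0]
contact_force: [-0.0, 0.6, -0.3]
opening: 0.109
finger_force: 50.0
clock: 28.78
tool_pos: [0.4898, -0.1065, 0.0643]
eef_rot: [0.998, -0.061, 0.0, 0.0]
contact_force: [-0.3, 0.4, -0.4]
opening: 0.112
finger_force: 50.0
```

```bash
python3 -m jog '[[[0,0,0.001,0,0,0],[0,0,0.001,0,0,0],[0,0,0.0005,0,0,0],[0,0,0,0,0,0],[0,0,0,0,0,0]]]'; python3 -m jog '[[[0,0,0.0008,0,0,0],[0,0,0,0,0,0],[0,0,0,0,0,0]]]'
```

```text
clock: 29.4
tool_pos: [0.4898, -0.1065, 0.0618]
eef_rot: [0.998, -0.061, 0.0, 0.0]
contact_force: [0.5, 0.8, 0.3]
opening: 0.109
finger_force: 50.0
clock: 29.78
tool_pos: [0.4898, -0.1066, 0.0616]
eef_rot: [0.998, -0.061, 0.0, 0.0]
contact_force: [-1.3, 0.1, 6.2]
opening: 0.105
finger_force: 50.0
```

Home at the expected height. Turn clockwise.

```bash
python3 -m jog '[[[0,0,0,0,0,0.1],[0,0,0,0,0,0.15],[0,0,0,0,0,0.15],[0,0,0,0,0,0.15],[0,0,0,0,0,0.15],[0,0,0,0,0,0.15],[0,0,0,0,0,0.15],[0,0,0,0,0,0.15],[0,0,0,0,0,0.15],[0,0,0,0,0,0.15],[0,0,0,0,0,0],[0,0,0,0,0,0]]]' - 60
python3 -c "
from h import *
s=get_state();print(s['moment'],2*np.arctan2(s['eef_rot'][1],s['eef_rot'][0]),s['q'][6])"
```

```text
clock: 31.28
tool_pos: [0.492, -0.1042, 0.0617]
eef_rot: [0.708, -0.706, 0.0, -0.002]
contact_force: [3.1, 4.1, 4.8]
opening: 0.111
finger_force: 60.0
[ 1.14059159 -0.65937894  0.05450916] -1.5680102488363783 -2.412009214723764
```

```bash
python3 -m jog '[[[0,0,0,0,0,0.08],[0,0,0,0,0,0],[0,0,0,0,0,0]]]'
python3 -c "
from h import *
s=get_state();print(s['moment'],2*np.arctan2(s['eef_rot'][1],s['eef_rot'][0]),s['q'])"
```

```text
clock: 31.65
tool_pos: [0.4922, -0.1042, 0.0617]
eef_rot: [-0.679, 0.734, -0.0, 0.002]
contact_force: [2.6, 5.0, 4.5]
opening: 0.107
finger_force: 60.0
[ 1.16563781 -0.7248851   0.08865425] 4.6351121230174215 [-0.0080908   0.85772819  0.21227286  2.07265045 -0.64881721  0.27220487
 -2.45663047]
```

```bash
python3 -m jog '[[[0,0,0,0,0,0.08],[0,0,0,0,0,0.06],[0,0,0,0,0,0],[0,0,0,0,0,0]]]'
python3 -c "
from h import *
s=get_state();print(s['moment'],2*np.arctan2(s['eef_rot'][1],s['eef_rot'][0])-2*np.pi,s['q'])"
```

```text
clock: 32.15
tool_pos: [0.4925, -0.1042, 0.0617]
eef_rot: [-0.626, 0.78, -0.0, 0.003]
contact_force: [3.8, 4.7, 4.5]
opening: 0.11
finger_force: 60.0
[ 1.18394938 -0.92523311  0.07377457] -1.7880300139940069 [-0.02340675  0.86144131  0.23846276  2.073025   -0.71039097  0.2833936
 -2.53560025]
```

```bash
python3 -m jog '[[[0,0,0,0,0,0.06],[0,0,0,0,0,0],[0,0,0,0,0,0]]]'
python3 -c "
from h import *
for i in range(3):
    s=get_state();print(s['moment'],2*np.arctan2(s['eef_rot'][1],s['eef_rot'][0])-2*np.pi,s['q'][6])"
```

```text
clock: 32.52
tool_pos: [0.4926, -0.1043, 0.0617]
eef_rot: [-0.603, 0.798, -0.0, 0.003]
contact_force: [3.5, 4.9, 5.0]
opening: 0.105
finger_force: 60.0
[ 1.10324771 -0.8559794   0.19666393] -1.8477446673823437 -2.5629122643285753
[ 1.10324771 -0.8559794   0.19666393] -1.8477446673823437 -2.5629122643285753
[ 1.10324771 -0.8559794   0.19666393] -1.8477446673823437 -2.5629122643285753
```

```bash
python3 -m jog '[[[0,0,0,0,0,0.03],[0,0,0,0,0,0],[0,0,0,0,0,0],[0,0,0,0,0,0]]]'
python3 -c "
from h import *
s=get_state();print(s['moment'],2*np.arctan2(s['eef_rot'][1],s['eef_rot'][0])-2*np.pi,s['q'][6])
w=cam('wrist');save(w,'w7')"
```

```text
clock: 33.02
tool_pos: [0.4927, -0.1043, 0.0617]
eef_rot: [-0.591, 0.807, -0.0, 0.003]
contact_force: [4.1, 4.6, 4.4]
opening: 0.107
finger_force: 60.0
[ 1.07521828 -0.95236291  0.25869203] -1.8771488083078935 -2.5727743647115653
```

View pics/w7.png

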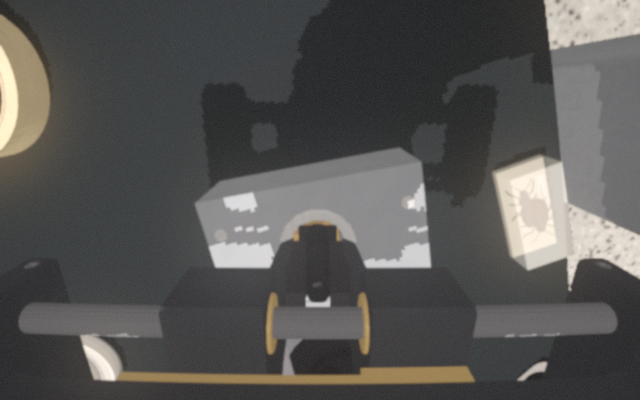

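The key is held at (318,250), seated in the cylinder and turned a quarter. The moment keeps rising past the spring torque, which means the plug is at its stop, so I hand in.

```bash
python3 -c "
from plant import *
print(finish_job())"
```

```text
the job is handed in; nothing more can be done
None
```

I handed the job in at about 33 s. The pointer is within about 1° of the mark, the hood is at its stop over the knob, and the key is fully home and still held a quarter turn clockwise; downward force peaked at about 18 N while wiggling past the first pin, just over the advised 15 N.

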